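# Complete the ink row and hold the sprung ink hatch at its set angle

### The arm

A 6-joint arm with a two-finger parallel gripper is mounted at the origin on the work surface. World frame = base frame: x ahead of the robot, y to its left, z up, the work surface at z = 0. Lengths are in mm, angles in rad, forces in N, time in s.
With the tool pointing down it reaches from about 275 to 750 mm from the base axis. Payload 10.2 kg.
Tool frame: the origin (TCP) lies midway between the tips of the shut fingers; the grasp point (between the pads) lies 19 mm behind it (ctrl.hold_point_z is the distance from the TCP to the grasp point, in mm); z points along the fingers, y is the direction in which the jaws open and shut (so a half turn about z gives the same grasp; the last joint's range is limited). The gripper opens to 85 mm and grips with 20 to 120 N. Pads are 22 mm wide; open, the fingers measure 114 mm over their backs; the gripper's body (76 mm by 85 mm) begins 54 mm behind the grasp point. The pads swing forward as they close: fully open they stand 13 mm farther back than shut.
Start: joints at [-1.469, 0.313, 1.498, -0, 1.331, -0.223], TCP at [167.525, -497.561, 231.294] pointing down, gripper open.
Joint ranges: [-2.94, 2.94], [-0.97, 2.17], [0.19, 2.56], [-1.23, 4.37], [0.02, 3.11], [-2.88, 2.88]. Speed limits (rad/s): [2.39, 2.39, 3.01, 3.14, 3.14, 3.14].

### API

Orientations are given as a unit quaternion [w, x, y, z].
In Python, from rig import ctrl, capture, get_calibration, ticket, search_frame, outline_of gives the robot as it stands. The module is installed in compiled form; this text tells all that it offers.
- The arm moves only by the tool servo_tool, never from a script. Its argument "motion" is a list of rows, each an object with "dr": the turn, a rotation vector about the tool's x, y, z in units of 10 degrees (1.0 is 10 degrees), a list of three; "delta_pos": the shift along the tool's x, y, z in units of 50 mm (1.0 is 50 mm), a list of three; "hand": the opening, from 0 (shut) to 1 (fully open). In form: [{"dr": [ax, ay, az], "delta_pos": [x, y, z], "hand": hand}, ...]. A call has 1 to 20 rows; each row shifts and turns the pose as measured when the row begins, along the tool's axes as they then stand; what a row does not reach is not made up. A row lasts 1/8 s, in which the tool goes at most 62.5 mm and 10.7 degrees, less where a joint would pass 70% of its speed; a pose out of reach is approached as far as the arm can. A call is refused whole if a number of a shift passes 1 or a number of a turn 1, either way. A call with a gripper value outside its range is refused whole. The fingers move at their own pace and stop on an object; "squeeze" is the grip in N (left out, the last holds). Time passes only in rows, so rows that do not move let the fingers close. It gives the time, the measured TCP pose, the force and the opening at its end, in the units of the state.
- ctrl.sense(): the state, without advancing time (a new reading comes with each control period).
- capture(name): name is "scene" or "side" or "wrist"; returns (picture, depth): 420x560x3 uint8, red, green, blue; 420x560 float32, mm along the optical axis (not along the pixel's ray), 0 where there is no reading.
- get_calibration(name): a dict with "camera_matrix" (3x3 intrinsics, pixels), "distortion" ([k1, k2, p1, p2, k3] as OpenCV has them; the pictures are not rectified), "T" (4x4, takes a point from camera to world coordinates). Camera axes: x right, y down, z forward; pixel columns grow to the right and rows downward; lengths in mm; the calibration is good to about 2 mm. A picture is of the moment at which its call begins: read the wrist's pose just before it. get_calibration takes no time and is no camera call; for the wrist camera it gives the pose at the moment of the call.
- ticket.finish_job(): hands the job in, once; it reports no verdict.
Trained networks look in the newest picture that a camera, given by its name, has taken for a name from the list of things; names that differ only in an ending like _2 or _b are one class to them, and where a whole thing is asked for, a point or a joint stands for the part that bears it (a point fixed in the world has none). Each returns a list of dicts, best first, with "score" (0 to 1); they miss things now and then, are a little off and sometimes report something else, mostly with a low value. They report only what shows in the picture. A call takes as long as a camera call. They do not tell look-alikes from the thing itself.
- search_frame(camera, label): "bbox" ([left, top, right, bottom] in pixels, round what is visible of it).
- outline_of(camera, label): "pixels" (420x560 bool, what is visible of it) and "bbox" ([left, top, right, bottom] in pixels, round what is visible of it).
The state is a dict: "time_s": time; "joints": joint angles; "dq": joint speeds; "tau": joint torques, N m; "eef_pos": TCP position; "ee_rot": TCP orientation; "force": force on the tool from outside, world axes, zero at the start; "wrist_torque": the same for the moment, N m; "grip_width": opening from 0.0 (shut) to 1.0 (fully open).
Only numpy, scipy, OpenCV 4.12 (cv2) and the standard library are available. Lean on these libraries where they do the work, as an engineer would, in place of code of your own. Each camera call takes 0.05 s, during which the arm holds its last target.

### The job

Get the label printer ready for an ink refill: stand the magenta bottle upright on the table midway between the cyan and the yellow bottle, in line with them, and let go of it. Then take the printer's sprung ink hatch by its black bar handle, lift it until the hatch is at the same angle as the red set arm beside it, and finish while still holding it there, since it snaps shut when let go and a colleague is about to reach in. Leave the red arm, the other bottles and the tape roll where they are.

Things in the scene. Friction and masses are not known exactly. Their poses are not given: they have to be found in the camera images.
- magenta_mid (a point): Loose magenta ink bottle with a white cap, 0.1 to 0.19 kg, standing on the table: 48 mm round with straight sides up to 70 mm, then a shoulder and a 26 mm round cap, 100 mm tall in all. This point is its centre, on its axis 50 mm above its underside; z points up the bottle
- magenta: The same magenta bottle; origin at the centre of its underside
- cyan_mid (a point): Loose cyan (blue) ink bottle like the magenta one (48 mm round, 100 mm tall). This point is on its axis, 50 mm above its underside. Its y axis runs along the row, through the cyan and the yellow bottle (either may be at the robot's left end); its x axis is level, square to the row
- yellow_mid (a point): Loose yellow ink bottle like the magenta one (48 mm round, 100 mm tall). This point is on its axis, 50 mm above its underside. It stands 220 mm from the cyan one, centre to centre, so the magenta bottle belongs 110 mm from each
- black_mid (a point): Bystander: loose black ink bottle like the magenta one (48 mm round, 100 mm tall). This point is on its axis, 50 mm above its underside
- tape_mid (a point): Bystander: tan tape roll lying flat, 90 mm outside diameter, 24 mm high. This point is at its centre, 12 mm above the table
- hatch (a joint): Angle (rad) of the ink hatch: grey-blue flap 162 mm long, 200 wide, 8 thick, on the pale deck (100 mm above the table) of a fixed dark grey label printer (240 mm deep, 340 wide). 0 = shut, level; grows as its front edge rises; stop at 1.2. A spring pulls it shut: 7 N upward at the bar starts it; 0.7 takes 11 N along its arc (19 N straight up); snaps shut when let go
- hatch_bar: The hatch's black handle: a round bar 12 mm thick, 100 mm long, along the printer's width (its y axis), on two posts at its ends (84 mm clear between). Origin at mid-bar, 36 mm above the hatch's top face near its front edge. Turns with the hatch (x axis towards the hinge, z out of the hatch's face); a gripper closed across it may keep pointing down while the bar turns in the fingers
- hatch_hinge (a point): Middle of the hatch's hinge axis, at the hatch's rear edge, level with its underside, 102 mm above the table; the axis is level, along y. When shut, the bar's centre is 156 mm nearer the robot (along -x of the hatch) and 44 mm higher
- hatch_front (a point): Middle of the upper front edge of the hatch, 162 mm from the hinge; its x axis lies along the hatch, from front to hinge
- set_arm (a joint): Angle (rad) of the red set arm, counted as the hatch's: the angle at which to hold the hatch, 0.40 to 0.72 in different starts. A thin red arm, 8 mm wide, 162 mm long, with a 14 mm wide tip, pivoting stiffly on the hatch's hinge axis, centred 23 mm outside the hatch's edge on the robot's right (towards -y). Not to be touched
- set_arm_tip (a point): Upper edge of the red set arm's front end, 162 mm from the hinge axis; its x axis lies along the arm, from tip to hinge. Its upper and lower faces lie in the planes of the hatch's when the hatch is at the set angle
Things that resemble listed ones, but are neither listed nor needed, are in the scene too. What is shaped like the part that bears yellow_mid but green or purple is not meant.

How it is judged:
By the outcome, as a careful person would: the job done as asked, in the order asked, and still so for the second after the job is handed in, while the arm keeps its last pose, push and grip.
It also fails if it takes over 54 s, if anything falls off the work surface, if the arm or the gripper's body presses on something with over 40 N, if the wrist force passes 120 N, or if a joint passes its speed limit or range.

## Working session

There is one attempt and no reset: what is moved stays moved. The work goes in short steps, Python scripts to look and compute and a tool call to move; the robot and the scene stay as the last step left them, time stands still between calls to the robot, and variables do not carry over. Pictures are saved under pics/ and viewed, and the job is handed in when it is done.

Besides the shell and the picture viewer there is one more tool, called after "Emit:" as name(argument=value, ...) on one line, values as JSON. servo_tool: Moves the arm, as the interface text tells. Its arguments: {"type":"object","properties":{"motion":{"type":"array"},"squeeze":{"type":"number"}},"required":["motion"]}

```bash
mkdir -p pics
cat > h.py <<'E'
from rig import ctrl, capture, get_calibration, ticket, search_frame, outline_of
import numpy as np, cv2, json
def snap(cam,name):
    s=ctrl.sense(); c=get_calibration(cam); im,d=capture(cam)
    cv2.imwrite(f'pics/{name}.png',im[:,:,::-1]); np.savez(f'pics/{name}.npz',im=im,d=d,K=c['camera_matrix'],D=c['distortion'],T=c['T'])
    return im,d,c
def world(px,d,c):
    px=np.asarray(px,float).reshape(-1,2)
    K=np.array(c['camera_matrix'],float);D=np.array(c['distortion'],float);T=np.array(c['T'],float)
    n=cv2.undistortPoints(px.reshape(-1,1,2),K,D).reshape(-1,2)
    z=np.array([d[int(round(v)),int(round(u))] for u,v in px])
    P=np.c_[n*z[:,None],z]
    return P@T[:3,:3].T+T[:3,3]
def cloud(d,c,mask=None):
    if mask is None: mask=np.ones(d.shape,bool)
    v,u=np.nonzero(mask&(d>0)); return world(np.c_[u,v],d,c)
E
python3 - <<'E'
from h import *
print(ctrl.hold_point_z, ctrl.sense())
for n in('scene','side','wrist'): snap(n,n+'0'); print(np.round(get_calibration(n)['T'],2))
E
```

```text
18.700000000000003 {'time_s': 0.0, 'joints': array([-1.46941331e+00,  3.13455309e-01,  1.49838301e+00, -3.56478972e-05,
        1.33102122e+00, -2.23398669e-01]), 'dq': array([ 6.28231965e-04, -1.89939499e-06,  2.73831784e-04,  1.38524341e-04,
        1.57144957e-04, -1.33011982e-04]), 'tau': array([-3.22048327e-04, -4.12259245e+01, -2.59744334e+01, -1.93736410e-04,
        4.14410635e-03,  4.18766376e-06]), 'eef_pos': array([ 167.48375209, -497.31124071,  230.75271749]), 'ee_rot': array([-6.33322927e-04,  9.86842673e-01,  1.61682211e-01,  2.13420499e-05]), 'force': array([-0.58094855, -0.23461188,  0.80144058]), 'wrist_torque': array([ 0.01768323, -0.03737764, -0.01058073]), 'grip_width': 0.9974918261446682}
[[ 3.90000e-01  5.50000e-01 -7.40000e-01  1.24548e+03]
 [ 9.20000e-01 -2.20000e-01  3.20000e-01 -4.14410e+02]
 [ 1.00000e-02 -8.00000e-01 -6.00000e-01  6.59210e+02]
 [ 0.00000e+00  0.00000e+00  0.00000e+00  1.00000e+00]]
[[-9.7000e-01 -1.7000e-01  1.8000e-01  4.0825e+02]
 [-2.5000e-01  6.8000e-01 -6.9000e-01  4.2428e+02]
 [-0.0000e+00 -7.1000e-01 -7.0000e-01  7.0379e+02]
 [ 0.0000e+00  0.0000e+00  0.0000e+00  1.0000e+00]]
[[ 3.2000e-01 -9.0000e-01 -2.9000e-01  2.4134e+02]
 [-9.5000e-01 -3.1000e-01 -1.0000e-01 -4.7289e+02]
 [-0.0000e+00  3.0000e-01 -9.5000e-01  3.7446e+02]
 [ 0.0000e+00  0.0000e+00  0.0000e+00  1.0000e+00]]
```

View pics/scene0.png

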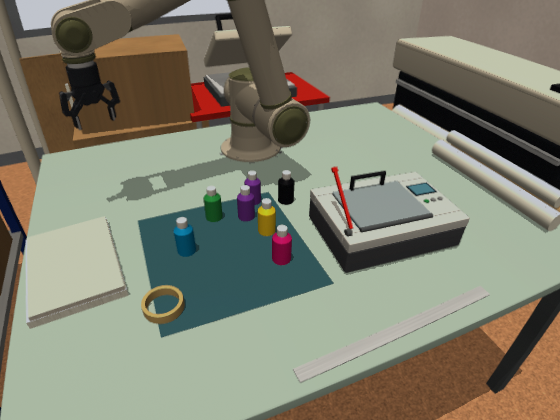

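View pics/side0.png

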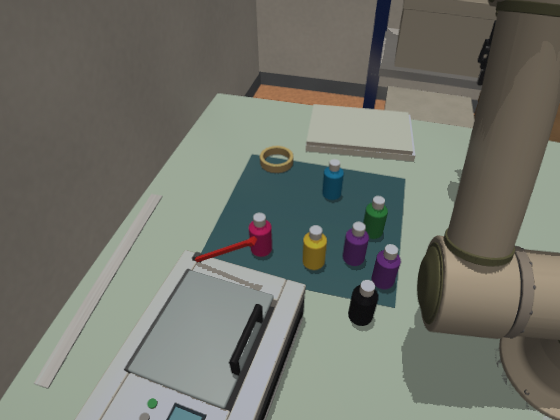

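View pics/wrist0.png

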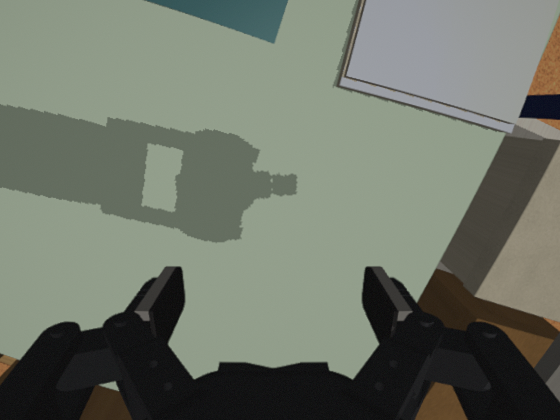

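The scene view shows cyan (185,238), yellow (267,218), magenta (282,246), black (286,188), green and purple look-alikes, the tape roll (163,304), and the printer with its red arm (342,195) and bar (368,181). Next I'll measure their positions.

```bash
cat > meas.py <<'E'
from h import *
from scipy.optimize import least_squares
def load(n):
    z=np.load(f'pics/{n}.npz'); return z['im'],z['d'],dict(camera_matrix=z['K'],distortion=z['D'],T=z['T'])
def fitb(P,R=24):
    Q=P[(P[:,2]>10)&(P[:,2]<66)]
    c0=np.median(Q[:,:2],0)
    best=None
    for a in np.linspace(0,6.28,8):
        r=least_squares(lambda c:np.hypot(*(Q[:,:2]-c).T)-R,c0+15*np.array([np.cos(a),np.sin(a)]),loss='soft_l1',f_scale=1.5)
        if best is None or r.cost<best.cost: best=r
    res=np.hypot(*(Q[:,:2]-best.x).T)-R
    return best.x,len(Q),res.std()
def hues(im): return cv2.cvtColor(im,cv2.COLOR_RGB2HSV).astype(int)
E
python3 - <<'E'
from meas import *
pix={'scene':dict(cyan=(185,240),green=(213,208),yellow=(267,222),magenta=(282,249),purpA=(246,207),purpB=(253,190),black=(286,192)),
'side':dict(cyan=(333,184),yellow=(314,250),magenta=(262,238),green=(375,220),black=(363,305),purpA=(355,247),purpB=(386,270))}
for cam in pix:
    im,d,c=load(cam+'0'); H=hues(im)
    C=world(np.stack(np.meshgrid(np.arange(560),np.arange(420)),-1).reshape(-1,2),d,c).reshape(420,560,3)
    for n,(u,v) in pix[cam].items():
        p=C[v,u]
        m=np.hypot(C[...,0]-p[0],C[...,1]-p[1])<45
        m&=(d>0)
        if n!='black':
            dh=abs(H[...,0]-H[v,u,0]); dh=np.minimum(dh,180-dh); m&=(dh<8)&(H[...,1]>120)
        else: m&=(H[...,2]<60)
        _,lab=cv2.connectedComponents(m.astype(np.uint8)); m=lab==lab[v,u]
        P=C[m]
        print(cam,n,H[v,u],fitb(P),'z',P[:,2].min().round(1),P[:,2].max().round(1))
    for nm,(u,v) in ({'tape':(147,306)} if cam=='scene' else {'tape':(264,160)}).items(): print(nm,C[v,u])
E
```

```text
scene cyan [ 98 246  88] (array([ 486.72929716, -346.01762206]), 326, np.float64(1.1604321588098325)) z -0.9 81.8
scene green [ 65 184  72] (array([ 374.68185319, -243.24113712]), 267, np.float64(1.3744096457167134)) z 1.4 81.6
scene yellow [ 23 230 132] (array([ 487.7446816 , -125.43983744]), 292, np.float64(1.1094648031276122)) z -0.6 84.2
scene magenta [168 237 111] (array([ 605.57085566, -131.6169099 ]), 332, np.float64(0.9503350148996359)) z 0.5 83.2
scene purpA [141 168  73] (array([ 406.30709012, -156.49268381]), 259, np.float64(1.272117557944244)) z 1.7 83.3
scene purpB [142 170  72] (array([ 338.87250213, -112.47428237]), 128, np.float64(1.3942843051839038)) z 1.9 82.6
scene black [105  73   7] (array([373.17904571, -18.55601823]), 252, np.float64(1.3939415822559578)) z 1.6 82.5
tape [ 641.19752809 -465.15691878    5.35026727]
side cyan [ 99 202  77] (array([ 487.68195927, -346.52066265]), 330, np.float64(1.2655390417074384)) z -2.8 79.8
side yellow [ 23 187 109] (array([ 487.97876019, -125.90694148]), 374, np.float64(0.8089817906341976)) z -3.4 85.2
side magenta [168 205  91] (array([ 605.81308284, -132.3381754 ]), 318, np.float64(0.831789852657093)) z -1.1 81.3
side green [ 65 146  63] (array([ 375.99201616, -242.90208581]), 339, np.float64(0.9717191367200103)) z -2.6 80.5
side black [120  13  20] (array([374.30120067, -18.72580186]), 416, np.float64(0.7160971726204709)) z -0.7 85.2
side purpA [142 146  63] (array([ 407.82310626, -156.20001666]), 377, np.float64(0.838668688132897)) z 1.0 80.8
side purpB [141 140  62] (array([ 339.57719498, -111.78531271]), 402, np.float64(0.801507692133077)) z 1.8 79.7
tape [ 677.97065437 -400.99960504   24.20077661]
```

Run:
```python
from meas import *
for cam in('scene','side'):
    im,d,c=load(cam+'0')
    capture(cam)
    for n in('hatch_bar','hatch','set_arm','yellow_mid'):
        r=outline_of(cam,n)
        for q in r[:3]:
            print(cam,n,q['score'],q['bbox'])
        if r and n!='yellow_mid':
            m=cv2.erode(r[0]['pixels'].astype(np.uint8),np.ones((2,2)))>0
            P=cloud(d,c,m); np.save(f'pics/{cam}_{n}.npy',P)
            print(len(P),np.percentile(P,[2,50,98],0).round(1))
```

```text
scene hatch_bar 0.76 [351.9, 170.6, 383.3, 192.9]
195 [[ 3.537e+02  9.690e+01 -4.000e-01]
 [ 5.435e+02  1.592e+02  1.454e+02]
 [ 5.507e+02  3.257e+02  1.528e+02]]
scene hatch 0.66 [334.1, 175.4, 428.7, 232.4]
2870 [[542.8  41.7 104.6]
 [632.7 134.6 110.2]
 [703.1 226.3 147.4]]
scene set_arm 0.61 [333.0, 164.8, 353.8, 227.0]
79 [[571.6   7.6 116.2]
 [646.9  12.6 145.1]
 [680.8  20.  206.7]]
scene yellow_mid 0.97 [237.5, 185.6, 256.1, 219.0]
scene yellow_mid 0.96 [204.4, 187.1, 221.5, 220.4]
scene yellow_mid 0.62 [257.3, 198.8, 273.9, 238.4]
side hatch_bar 0.74 [229.3, 302.3, 262.5, 374.6]
603 [[530.2  99.3 109.2]
 [538.9 155.4 149.1]
 [547.5 196.2 152.2]]
side hatch 0.62 [230.6, 302.4, 263.2, 374.3]
side hatch 0.59 [124.4, 269.4, 274.3, 408.2]
521 [[530.3 100.3 115.2]
 [538.6 156.6 149.1]
 [546.4 196.2 152.2]]
side set_arm 0.96 [196.9, 237.7, 255.5, 262.9]
361 [[ 562.  -120.5   -0.7]
 [ 614.8   18.2  166.1]
 [ 683.2   26.3  209.8]]
side yellow_mid 0.95 [341.3, 220.0, 368.7, 262.3]
side yellow_mid 0.78 [371.3, 242.4, 399.9, 290.2]
side yellow_mid 0.6 [303.8, 225.7, 327.1, 271.5]
```

```bash
cat > arm.py <<'E'
from meas import *
def redpts(im,d,c):
    H=hues(im); m=((H[...,0]<6)|(H[...,0]>174))&(H[...,1]>150)&(H[...,2]>50)
    C=cloud(d,c,m); return C[(C[:,2]>103)&(C[:,1]>-40)&(C[:,1]<60)&(C[:,0]>480)&(C[:,0]<760)]
if __name__=='__main__':
    for cam in('scene','side'):
        im,d,c=load(cam+'0'); P=redpts(im,d,c)
        o=P[np.argsort(P[:,0])]
        print(cam,len(P)); print(o[::max(1,len(o)//14)].round(1))
        l=cv2.fitLine(P.astype(np.float32),cv2.DIST_HUBER,0,.01,.01).ravel(); print('line',l,'ang',np.arctan2(l[2],np.hypot(l[0],l[1])))
        B=np.load(f'pics/{cam}_hatch_bar.npy'); B=B[(B[:,2]>143)&(B[:,0]<560)&(B[:,0]>520)]
        l=cv2.fitLine(B.astype(np.float32),cv2.DIST_HUBER,0,.01,.01).ravel(); print('bar',l, np.percentile(B,[1,99],0))
    im,d,c=load('scene0')
    C=cloud(d,c); 
    top=C[(abs(C[:,2]-100)<4)&(C[:,1]>-60)&(C[:,1]<350)&(C[:,0]>450)&(C[:,0]<850)]
    r=cv2.minAreaRect(top[:,:2].astype(np.float32)); print('deck',r,np.percentile(top,[.5,99.5],0))
E
python3 arm.py
python3 - <<'E'
import cv2
for n,(a,b,c,d) in {'scene0':(150,260,310,450),'side0':(220,415,100,300)}.items():
    im=cv2.imread(f'pics/{n}.png')[a:b,c:d]; cv2.imwrite(f'pics/{n}_z.png',cv2.resize(im,None,fx=4 if n=='side0' and 0 else 3.9,fy=3.9,interpolation=cv2.INTER_CUBIC)[:600])
E
```

```text
scene 231
[[565.2  17.  209.7]
 [572.1  19.1 204.8]
 [580.5  15.3 196.4]
 [587.9  15.1 184. ]
 [596.7  15.3 186.2]
 [606.3  15.8 180.6]
 [615.8  11.6 170.5]
 [623.2  16.  165.6]
 [631.6  12.  157.7]
 [640.1  13.2 151.6]
 [647.2  15.3 144.3]
 [655.   11.8 136. ]
 [664.   10.1 128.3]
 [671.3   8.9 125.1]
 [680.2  10.1 116.5]]
line [ 7.7089798e-01 -6.7099616e-02 -6.3341445e-01  6.2494037e+02
  1.3261433e+01  1.6147018e+02] ang -0.6859579
bar [ 6.2837370e-02  9.9798149e-01 -9.1854939e-03  5.4435034e+02
  1.4540724e+02  1.4860754e+02] [[538.19267051  97.95522138 143.44628899]
 [550.70025515 192.41907371 153.18621629]]
side 367
[[560.8  22.6 206.4]
 [564.6  20.1 212.1]
 [570.   25.  206.4]
 [576.7  22.4 194.2]
 [585.2  22.2 194. ]
 [593.1  20.9 185.3]
 [601.4  19.5 176. ]
 [610.7  20.2 169. ]
 [619.3  17.7 163.4]
 [628.9  18.4 156. ]
 [638.4  18.9 151. ]
 [649.1  15.2 137.9]
 [659.5  14.3 133.6]
 [670.9  14.2 121.4]
 [681.7  14.2 115.1]]
line [ 7.7043003e-01 -6.1986443e-02 -6.3450402e-01  6.1703632e+02
  1.8396046e+01  1.6598224e+02] ang -0.68736655
bar [9.5832385e-02 9.9539560e-01 1.9503725e-03 5.3880878e+02 1.5028194e+02
 1.4984050e+02] [[530.78188719  99.29240784 144.03431562]
 [547.87660615 195.8520232  152.526613  ]]
deck ((613.5735473632812, 163.79818725585938), (341.88909912109375, 243.49205017089844), 84.94599151611328) [[487.02498161 -11.5033435   96.36656102]
 [742.90277527 333.2163445  103.65413074]]
```

View pics/scene0_z.png

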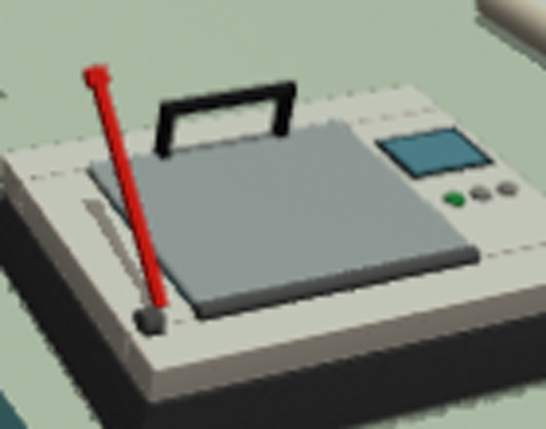

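View pics/side0_z.png

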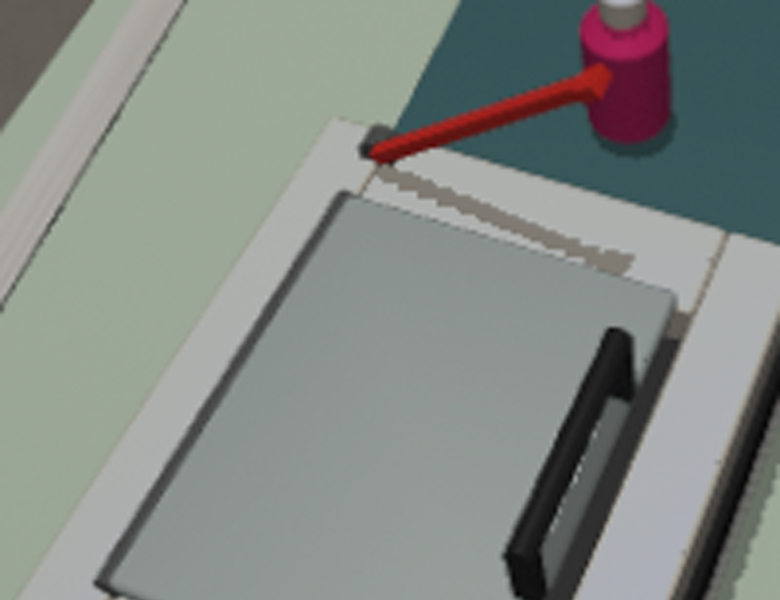

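Both cameras agree: the set angle is about 0.686, the printer is turned about -5°, and the bar centre is near (541, 148, 146). The magenta bottle is at (605.7, -132) and its target is (487.5, -236). I'll turn the jaws first, to a yaw of 85° so they close along x.

Emit:
servo_tool(motion=[{"dr": [0,0,-1],"delta_pos": [0,0,0],"hand": 1},{"dr": [0,0,-1],"delta_pos": [0,0,0],"hand": 1},{"dr": [0,0,-1],"delta_pos": [0,0,0],"hand": 1},{"dr": [0,0,-1],"delta_pos": [0,0,0],"hand": 1},{"dr": [0,0,-1],"delta_pos": [0,0,0],"hand": 1},{"dr": [0,0,-1],"delta_pos": [0,0,0],"hand": 1},{"dr": [0,0,-0.64],"delta_pos": [0,0,0],"hand": 1}])

```text
time_s: 1.52
eef_pos: [167.5, -497.5, 231.3]
ee_rot: [-0.0, 0.724, 0.69, 0.0]
force: [-0.2, 0.4, -0.2]
grip_width: 1.004
```

```bash
cat > go.py <<'E'
import sys
from h import *
from scipy.spatial.transform import Rotation as R
def state():
    s=ctrl.sense(); q=s['ee_rot']; return s,R.from_quat([q[1],q[2],q[3],q[0]])
def go(x,y,z,yaw=84.95):
    s,r=state()
    d=r.inv().apply(np.array([x,y,z])-s['eef_pos'])/50
    Rt=np.column_stack([[np.cos(np.radians(yaw)),np.sin(np.radians(yaw)),0],[np.sin(np.radians(yaw)),-np.cos(np.radians(yaw)),0],[0,0,-1]])
    dr=np.degrees((r.inv()*R.from_matrix(Rt)).as_rotvec())/10
    print('t',s['time_s'],'pos',s['eef_pos'].round(1),'need delta',d.round(3),'dr',dr.round(3),'F',s['force'].round(1),'grip',round(s['grip_width'],3),'q6',s['joints'].round(2))
if __name__=='__main__': go(*map(float,sys.argv[1:]))
E
python3 go.py 605.7 -132 200
```

```text
t 1.525 pos [ 167.5 -497.5  231.3] need delta [7.733 8.394 0.626] dr [-0.    -0.     0.223] F [-0.2  0.4 -0.2] grip 1.004 q6 [-1.47  0.31  1.5  -0.    1.33 -1.42]
```

Emit:
servo_tool(motion=[{"dr": [0,0,0.2],"delta_pos": [0.75,0.8,0],"hand": 1},{"dr": [0,0,0],"delta_pos": [0.75,0.8,0],"hand": 1},{"dr": [0,0,0],"delta_pos": [0.75,0.8,0],"hand": 1},{"dr": [0,0,0],"delta_pos": [0.75,0.8,0],"hand": 1},{"dr": [0,0,0],"delta_pos": [0.75,0.8,0],"hand": 1},{"dr": [0,0,0],"delta_pos": [0.75,0.8,0],"hand": 1},{"dr": [0,0,0],"delta_pos": [0.75,0.8,0],"hand": 1},{"dr": [0,0,0],"delta_pos": [0.75,0.8,0],"hand": 1},{"dr": [0,0,0],"delta_pos": [0.75,0.8,0],"hand": 1},{"dr": [0,0,0],"delta_pos": [0,0,0],"hand": 1}])

```text
time_s: 2.78
eef_pos: [565.2, -180.5, 231.2]
ee_rot: [0.001, 0.737, 0.676, -0.0]
force: [-0.2, 0.0, -0.3]
grip_width: 0.999
```

```bash
python3 go.py 605.7 -132 34
```

```text
t 2.775 pos [ 565.2 -180.5  231.2] need delta [1.043 0.716 3.943] dr [0.01  0.011 0.012] F [-0.2  0.  -0.3] grip 0.999 q6 [-0.51  0.46  1.28 -0.    1.39 -0.42]
```

Emit:
servo_tool(motion=[{"dr": [0,0,0],"delta_pos": [0.6,0.4,0],"hand": 1},{"dr": [0,0,0],"delta_pos": [0.44,0.3,0.3],"hand": 1},{"dr": [0,0,0],"delta_pos": [0,0,0.9],"hand": 1},{"dr": [0,0,0],"delta_pos": [0,0,0.9],"hand": 1},{"dr": [0,0,0],"delta_pos": [0,0,0],"hand": 1}])

```text
time_s: 3.4
eef_pos: [604.6, -133.3, 124.4]
ee_rot: [0.002, 0.738, 0.675, -0.0]
force: [0.9, -0.6, 0.1]
grip_width: 1.0
```

```bash
python3 go.py 605.7 -132 34
python3 - <<'E'
from h import *
snap('wrist','w1')
E
```

```text
t 3.4 pos [ 604.6 -133.3  124.4] need delta [0.035 0.015 1.808] dr [ 0.014  0.019 -0.001] F [ 0.9 -0.6  0.1] grip 1.0 q6 [-0.41  0.61  1.33 -0.    1.19 -0.32]
```

View pics/w1.png

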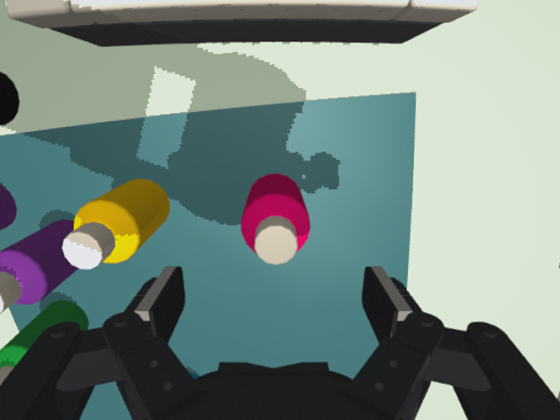

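The wrist view shows the magenta cap at (276,242), centred between the pads at x≈180 and x≈370. I'll descend and grip.

Emit:
servo_tool(motion=[{"dr": [0,0,0],"delta_pos": [0.03,0,0.7],"hand": 1},{"dr": [0,0,0],"delta_pos": [0,0,0.7],"hand": 1},{"dr": [0,0,0],"delta_pos": [0,0,0.4],"hand": 1},{"dr": [0,0,0],"delta_pos": [0,0,0],"hand": 1}])

```text
time_s: 3.95
eef_pos: [611.5, -137.2, 46.0]
ee_rot: [0.012, 0.738, 0.674, 0.004]
force: [-0.2, 0.8, 0.3]
grip_width: 0.995
```

```bash
python3 go.py 605.7 -132 34
```

```text
t 3.95 pos [ 611.5 -137.2   46. ] need delta [ 0.095 -0.13   0.236] dr [ 0.131  0.06  -0.014] F [-0.2  0.8  0.3] grip 0.995 q6 [-0.41  0.71  1.39 -0.    1.02 -0.31]
```

Emit:
servo_tool(motion=[{"dr": [0.13,0.06,0],"delta_pos": [0.09,-0.13,0.1],"hand": 1},{"dr": [0,0,0],"delta_pos": [0,0,0.12],"hand": 1},{"dr": [0,0,0],"delta_pos": [0,0,0],"hand": 1}])

```text
time_s: 4.32
eef_pos: [607.1, -133.0, 38.9]
ee_rot: [0.002, 0.738, 0.674, 0.001]
force: [-0.0, 0.1, 0.5]
grip_width: 0.998
```

```bash
python3 go.py 605.7 -132 34
```

```text
t 4.325 pos [ 607.1 -133.    38.9] need delta [ 0.018 -0.03   0.097] dr [ 0.029  0.008 -0.016] F [-0.   0.1  0.5] grip 0.998 q6 [-0.4   0.72  1.39  0.    1.03 -0.31]
```

Emit:
servo_tool(motion=[{"dr": [0.03,0,0],"delta_pos": [0.02,-0.03,0.1],"hand": 1},{"dr": [0,0,0],"delta_pos": [0,0,0],"hand": 1},{"dr": [0,0,0],"delta_pos": [0,0,0],"hand": 0.6},{"dr": [0,0,0],"delta_pos": [0,0,0],"hand": 0.3},{"dr": [0,0,0],"delta_pos": [0,0,0],"hand": 0.3},{"dr": [0,0,0],"delta_pos": [0,0,0],"hand": 0.3},{"dr": [0,0,0],"delta_pos": [0,0,0],"hand": 0.3},{"dr": [0,0,0],"delta_pos": [0,0,0],"hand": 0.3}], squeeze=30)

```text
time_s: 5.32
eef_pos: [606.1, -131.9, 34.3]
ee_rot: [0.001, 0.738, 0.674, -0.0]
force: [0.4, -0.1, 0.1]
grip_width: 0.553
```

```bash
python3 go.py 605.7 -132 34
```

```text
t 5.325 pos [ 606.1 -131.9   34.3] need delta [-0.002 -0.007  0.006] dr [ 0.005  0.01  -0.015] F [ 0.4 -0.1  0.1] grip 0.553 q6 [-0.4   0.72  1.4  -0.    1.02 -0.31]
```

Emit:
servo_tool(motion=[{"dr": [0,0,0],"delta_pos": [0,0,-0.2],"hand": 0.3},{"dr": [0,0,0],"delta_pos": [0,0,-0.4],"hand": 0.3},{"dr": [0,0,0],"delta_pos": [0,0,-0.5],"hand": 0.3},{"dr": [0,0,0],"delta_pos": [0,0,-0.2],"hand": 0.3},{"dr": [0,0,0],"delta_pos": [0,0,0],"hand": 0.3}])

```text
time_s: 5.95
eef_pos: [605.4, -131.6, 101.8]
ee_rot: [0.0, 0.738, 0.674, -0.001]
force: [0.3, 0.1, -1.9]
grip_width: 0.548
```

```bash
python3 go.py 487.5 -236 94
```

```text
t 5.95 pos [ 605.4 -131.6  101.8] need delta [-2.293 -2.159  0.161] dr [-0.006  0.007 -0.015] F [ 0.3  0.1 -1.9] grip 0.548 q6 [-0.4   0.64  1.35 -0.    1.15 -0.31]
```

Emit:
servo_tool(motion=[{"dr": [0,0,0],"delta_pos": [-0.3,-0.3,0],"hand": 0.3},{"dr": [0,0,0],"delta_pos": [-0.5,-0.5,0],"hand": 0.3},{"dr": [0,0,0],"delta_pos": [-0.5,-0.5,0],"hand": 0.3},{"dr": [0,0,0],"delta_pos": [-0.5,-0.4,0],"hand": 0.3},{"dr": [0,0,0],"delta_pos": [-0.3,-0.3,0],"hand": 0.3},{"dr": [0,0,0],"delta_pos": [-0.1,-0.1,0],"hand": 0.3},{"dr": [0,0,0],"delta_pos": [0,0,0],"hand": 0.3}])

```text
time_s: 6.82
eef_pos: [485.5, -232.5, 96.1]
ee_rot: [-0.004, 0.738, 0.675, -0.002]
force: [0.4, 1.0, -1.3]
grip_width: 0.553
```

```bash
python3 go.py 487.5 -236 94;python3 - <<'E'
from h import *
snap('scene','s1')
E
```

```text
t 6.825 pos [ 485.5 -232.5   96.1] need delta [-0.066  0.047  0.042] dr [-0.052 -0.019 -0.011] F [ 0.4  1.  -1.3] grip 0.553 q6 [-0.66  0.49  1.62 -0.    1.04 -0.57]
```

View pics/s1.png

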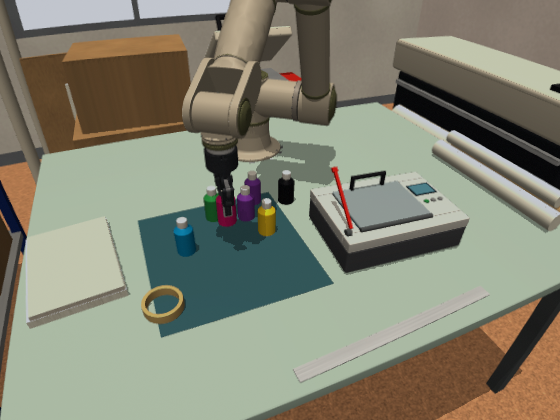

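The magenta bottle is held upright at (227,208), between cyan (185,238) and yellow (267,218). Lowering it now.

Emit:
servo_tool(motion=[{"dr": [-0.05,0,0],"delta_pos": [-0.07,0.05,0],"hand": 0.3},{"dr": [0,0,0],"delta_pos": [0,0,0.3],"hand": 0.3},{"dr": [0,0,0],"delta_pos": [0,0,0.4],"hand": 0.3},{"dr": [0,0,0],"delta_pos": [0,0,0.25],"hand": 0.3},{"dr": [0,0,0],"delta_pos": [0,0,0],"hand": 0.3}])

```text
time_s: 7.5
eef_pos: [489.0, -234.2, 44.6]
ee_rot: [-0.002, 0.737, 0.676, 0.001]
force: [0.7, 0.4, -1.7]
grip_width: 0.552
```

```bash
python3 go.py 487.5 -236 34
```

```text
t 7.5 pos [ 489.  -234.2   44.6] need delta [-0.04  -0.027  0.211] dr [-0.004 -0.025  0.007] F [ 0.7  0.4 -1.7] grip 0.552 q6 [-0.66  0.57  1.65  0.    0.93 -0.58]
```

Emit:
servo_tool(motion=[{"dr": [0,-0.02,0],"delta_pos": [-0.04,-0.03,0.08],"hand": 0.3},{"dr": [0,0,0],"delta_pos": [0,0,0.06],"hand": 0.3},{"dr": [0,0,0],"delta_pos": [0,0,0],"hand": 0.3}])

```text
time_s: 7.88
eef_pos: [487.7, -236.5, 38.0]
ee_rot: [0.0, 0.737, 0.676, 0.0]
force: [0.0, -0.1, -1.5]
grip_width: 0.549
```

```bash
python3 go.py 487.5 -236 34
```

```text
t 7.875 pos [ 487.7 -236.5   38. ] need delta [ 0.009 -0.005  0.079] dr [0.004 0.002 0.007] F [ 0.  -0.1 -1.5] grip 0.549 q6 [-0.67  0.58  1.66  0.    0.91 -0.58]
```

Emit:
servo_tool(motion=[{"dr": [0,0,0],"delta_pos": [0,0,0.05],"hand": 0.3},{"dr": [0,0,0],"delta_pos": [0,0,0.03],"hand": 0.3},{"dr": [0,0,0],"delta_pos": [0,0,0],"hand": 0.3}])

```text
time_s: 8.25
eef_pos: [488.0, -236.6, 34.3]
ee_rot: [0.001, 0.737, 0.676, 0.0]
force: [-1.4, 0.9, -0.4]
grip_width: 0.554
```

```bash
python3 go.py 487.5 -236 34
```

```text
t 8.25 pos [ 488.  -236.6   34.3] need delta [ 0.012 -0.011  0.006] dr [0.009 0.005 0.008] F [-1.4  0.9 -0.4] grip 0.554 q6 [-0.67  0.58  1.66  0.    0.9  -0.58]
```

The wrist load fell from -1.5 to about -0.4 N, so the bottle is on the table. Opening the fingers.

Emit:
servo_tool(motion=[{"dr": [0,0,0],"delta_pos": [0,0,0],"hand": 0.62},{"dr": [0,0,0],"delta_pos": [0,0,0],"hand": 0.75},{"dr": [0,0,0],"delta_pos": [0,0,0],"hand": 1},{"dr": [0,0,0],"delta_pos": [0,0,0],"hand": 1},{"dr": [0,0,0],"delta_pos": [0,0,0],"hand": 1},{"dr": [0,0,0],"delta_pos": [0,0,-0.3],"hand": 1},{"dr": [0,0,0],"delta_pos": [0,0,-0.6],"hand": 1},{"dr": [0,0,0],"delta_pos": [0,0,-0.8],"hand": 1},{"dr": [0,0,0],"delta_pos": [0,0,-0.8],"hand": 1},{"dr": [0,0,0],"delta_pos": [0,0,-0.8],"hand": 1},{"dr": [0,0,0],"delta_pos": [0,0,-0.8],"hand": 1},{"dr": [0,0,0],"delta_pos": [0,0,0],"hand": 1}])

```text
time_s: 9.75
eef_pos: [487.4, -236.2, 253.2]
ee_rot: [0.004, 0.737, 0.676, 0.001]
force: [-0.8, 0.1, -0.6]
grip_width: 0.996
```

```bash
python3 go.py 542 148 180;python3 - <<'E'
from meas import *
pix={'scene':dict(cyan=(185,240),yellow=(267,222)),'side':dict(cyan=(333,184),yellow=(314,250))}
for cam in('side','scene'):
    im,d,c=snap(cam,cam+'2'); H=hues(im)
    C=world(np.stack(np.meshgrid(np.arange(560),np.arange(420)),-1).reshape(-1,2),d,c).reshape(420,560,3)
    for n,xy,h in(('cyan',(487,-346),98),('yellow',(488,-126),23),('mag',(488,-236),168)):
        dh=abs(H[...,0]-h);dh=np.minimum(dh,180-dh)
        m=(np.hypot(C[...,0]-xy[0],C[...,1]-xy[1])<45)&(dh<8)&(H[...,1]>120)&(d>0)
        if m.sum()>30: P=C[m]; print(cam,n,fitb(P),P[:,2].max())
E
```

```text
t 9.75 pos [ 487.4 -236.2  253.2] need delta [7.757 0.41  1.431] dr [0.042 0.027 0.008] F [-0.8  0.1 -0.6] grip 0.996 q6 [-0.67  0.33  1.42  0.    1.39 -0.58]
side cyan (array([ 487.86640402, -346.53011907]), 264, np.float64(1.2727844643649404)) 78.95162815761307
side yellow (array([ 487.99640797, -125.92536088]), 374, np.float64(0.7538136716276388)) 85.15565782504109
side mag (array([ 487.53757703, -237.11007586]), 344, np.float64(0.9739969563830597)) 84.25984445738447
scene cyan (array([ 486.69929517, -345.90300964]), 326, np.float64(1.0871026988409587)) 81.74163380658058
scene yellow (array([ 487.69348825, -125.44945468]), 295, np.float64(1.1101576929353467)) 84.1681397143949
scene mag (array([ 487.5117588 , -236.65001575]), 306, np.float64(1.1475634027145438)) 83.76298716242206
```

View pics/scene2.png

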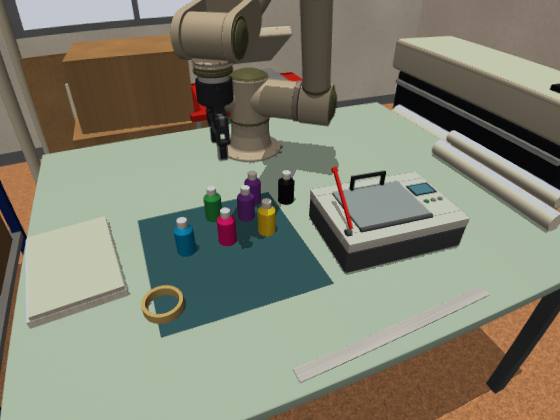

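The magenta bottle stands within about 1 mm of the midpoint, in line, and the other bottles haven't moved. Next I'll go to the bar, passing on the robot's side of the red arm tip.

Emit:
servo_tool(motion=[{"dr": [0.04,0.03,0],"delta_pos": [0.5,-0.4,0],"hand": 1},{"dr": [0,0,0],"delta_pos": [0.9,-0.4,0],"hand": 1},{"dr": [0,0,0],"delta_pos": [0.9,0,0],"hand": 1},{"dr": [0,0,0],"delta_pos": [0.9,0,0],"hand": 1},{"dr": [0,0,0],"delta_pos": [0.9,0,0],"hand": 1},{"dr": [0,0,0],"delta_pos": [0.9,0,0],"hand": 1},{"dr": [0,0,0],"delta_pos": [0.9,0,0],"hand": 1},{"dr": [0,0,0],"delta_pos": [0.8,0,0],"hand": 1},{"dr": [0,0,0],"delta_pos": [0.5,0,0],"hand": 1},{"dr": [0,0,0],"delta_pos": [0,0,0],"hand": 1}])

```text
time_s: 11.1
eef_pos: [472.0, 138.6, 241.8]
ee_rot: [-0.012, 0.738, 0.675, -0.006]
force: [0.3, -0.5, 0.0]
grip_width: 0.998
```

```bash
python3 go.py 542 148 180;python3 - <<'E'
from meas import *
snap('wrist','w3')
E
```

```text
t 11.1 pos [472.  138.6 241.8] need delta [0.3   1.41  1.201] dr [-0.151 -0.047 -0.004] F [ 0.3 -0.5  0. ] grip 0.998 q6 [0.04 0.24 1.56 0.01 1.36 0.13]
```

View pics/w3.png

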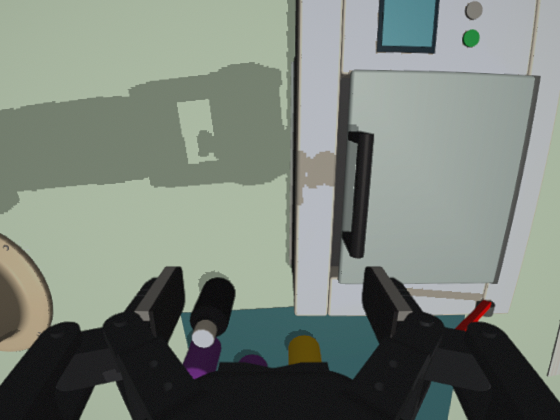

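The wrist view shows the bar from (362,135) to (358,255). I'll get its centre from depth.

Run:
```python
from meas import *
im,d,c=load('w3')
C=world(np.stack(np.meshgrid(np.arange(560),np.arange(420)),-1).reshape(-1,2),d,c).reshape(420,560,3)
m=(d>0)&(C[...,2]>140)&(C[...,2]<165); m[:, :300]=0; m[:,400:]=0; m[270:]=0;m[:100]=0
P=C[m]; print(len(P),np.percentile(P,[1,50,99],0).round(1))
r=cv2.minAreaRect(P[:,:2].astype(np.float32)); print(r)
k=P[P[:,2]>148]; print(k.mean(0), cv2.fitLine(k.astype(np.float32),cv2.DIST_HUBER,0,.01,.01).ravel())
m=(d>0)&(C[...,2]>104)&(C[...,2]<116); m[:, :345]=0; m[:,540:]=0; m[290:]=0;m[:70]=0
P=C[m];H=hues(im)[m]; P=P[P[:,2]>107.5]; print('hatch',cv2.minAreaRect(P[:,:2].astype(np.float32)),np.median(P,0))
```

```text
1982 [[530.9  97.9 143.9]
 [539.3 151.2 151.6]
 [548.3 195.8 153.8]]
((540.0772705078125, 146.148681640625), (100.6207046508789, 12.729528427124023), 85.52297973632812)
[539.8254138  149.47826711 151.53683673] [ 8.2100973e-02  9.9662071e-01 -2.5542825e-03  5.3969867e+02
  1.4835127e+02  1.5193108e+02]
hatch ((617.6636962890625, 139.84381103515625), (200.30075073242188, 168.5341033935547), 85.07440948486328) [620.60302951 157.48001945 110.88050491]
```

Emit:
servo_tool(motion=[{"dr": [-0.15,-0.05,0],"delta_pos": [0.1,0.5,0],"hand": 1},{"dr": [0,0,0],"delta_pos": [0.1,0.5,0],"hand": 1},{"dr": [0,0,0],"delta_pos": [0.05,0.3,0],"hand": 1},{"dr": [0,0,0],"delta_pos": [0,0,0],"hand": 1}])

```text
time_s: 11.65
eef_pos: [538.9, 139.9, 239.1]
ee_rot: [-0.0, 0.74, 0.673, -0.002]
force: [-0.3, 0.0, 0.2]
grip_width: 1.001
```

```bash
python3 go.py 540 146.5 127
```

```text
t 11.65 pos [538.9 139.9 239.1] need delta [0.14  0.018 2.242] dr [-0.022  0.016 -0.034] F [-0.3  0.   0.2] grip 1.001 q6 [ 0.04  0.38  1.38 -0.    1.38  0.14]
```

Emit:
servo_tool(motion=[{"dr": [0,0,0],"delta_pos": [0.14,0,0.4],"hand": 1},{"dr": [0,0,0],"delta_pos": [0,0,0.5],"hand": 1},{"dr": [0,0,0],"delta_pos": [0,0,0.5],"hand": 1},{"dr": [0,0,0],"delta_pos": [0,0,0.4],"hand": 1},{"dr": [0,0,0],"delta_pos": [0,0,0],"hand": 1}])

```text
time_s: 12.28
eef_pos: [535.9, 142.7, 146.4]
ee_rot: [-0.001, 0.741, 0.672, -0.004]
force: [0.2, 0.3, 0.6]
grip_width: 0.997
```

```bash
python3 go.py 540 146.5 127
```

```text
t 12.275 pos [535.9 142.7 146.4] need delta [0.086 0.076 0.388] dr [-0.037  0.023 -0.057] F [0.2 0.3 0.6] grip 0.997 q6 [ 0.05  0.46  1.52 -0.    1.17  0.15]
```

Emit:
servo_tool(motion=[{"dr": [-0.04,0.02,-0.06],"delta_pos": [0.09,0.08,0.2],"hand": 1},{"dr": [0,0,0],"delta_pos": [0,0,0.17],"hand": 1},{"dr": [0,0,0],"delta_pos": [0,0,0],"hand": 1}])

```text
time_s: 12.65
eef_pos: [540.9, 146.5, 128.5]
ee_rot: [0.001, 0.737, 0.676, 0.001]
force: [0.0, 0.2, 0.0]
grip_width: 1.005
```

```bash
python3 go.py 540 146.5 127
```

```text
t 12.65 pos [540.9 146.5 128.5] need delta [-0.002 -0.018  0.03 ] dr [ 0.02  -0.     0.005] F [0.  0.2 0. ] grip 1.005 q6 [ 0.06  0.49  1.53 -0.    1.12  0.14]
```

Emit:
servo_tool(motion=[{"dr": [0,0,0],"delta_pos": [0,0,0.02],"hand": 0.6},{"dr": [0,0,0],"delta_pos": [0,0,0],"hand": 0.3},{"dr": [0,0,0],"delta_pos": [0,0,0],"hand": 0},{"dr": [0,0,0],"delta_pos": [0,0,0],"hand": 0},{"dr": [0,0,0],"delta_pos": [0,0,0],"hand": 0},{"dr": [0,0,0],"delta_pos": [0,0,0],"hand": 0},{"dr": [0,0,0],"delta_pos": [0,0,0],"hand": 0},{"dr": [0,0,0],"delta_pos": [0,0,0],"hand": 0}], squeeze=80)

```text
time_s: 13.65
eef_pos: [540.2, 146.6, 128.5]
ee_rot: [0.001, 0.737, 0.676, 0.001]
force: [-1.2, 0.4, 1.6]
grip_width: 0.112
```

```bash
python3 go.py 540 146.5 127;python3 - <<'E'
from meas import *
snap('wrist','w4')
E
```

```text
t 13.65 pos [540.2 146.6 128.5] need delta [-0.003 -0.004  0.03 ] dr [0.012 0.001 0.008] F [-1.2  0.4  1.6] grip 0.112 q6 [ 0.06  0.49  1.53 -0.    1.13  0.14]
```

View pics/w4.png

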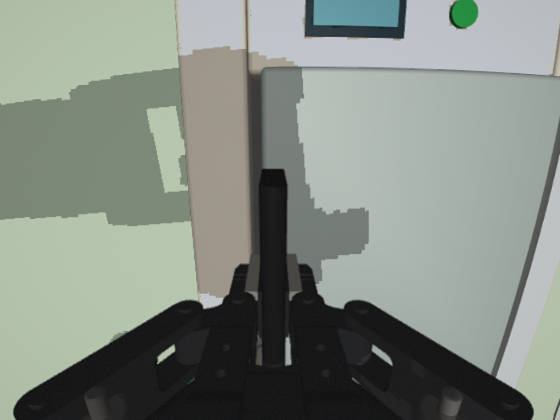

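The bar is centred between the pads at (273,270) and held. I'll lift along the arc in small steps.

Emit:
servo_tool(motion=[{"dr": [0,0,0],"delta_pos": [0,0.04,-0.15],"hand": 0},{"dr": [0,0,0],"delta_pos": [0,0.06,-0.16],"hand": 0},{"dr": [0,0,0],"delta_pos": [0,0.06,-0.15],"hand": 0},{"dr": [0,0,0],"delta_pos": [0,0.07,-0.15],"hand": 0},{"dr": [0,0,0],"delta_pos": [0,0.08,-0.14],"hand": 0},{"dr": [0,0,0],"delta_pos": [0,0.08,-0.14],"hand": 0},{"dr": [0,0,0],"delta_pos": [0,0,0],"hand": 0}])

```text
time_s: 14.58
eef_pos: [558.6, 145.1, 172.2]
ee_rot: [-0.003, 0.737, 0.676, -0.003]
force: [-3.9, 0.9, -5.5]
grip_width: 0.106
```

```bash
python3 go.py 603 141 217.4
```

```text
t 14.575 pos [558.6 145.1 172.2] need delta [-0.005  0.886 -0.91 ] dr [-0.044  0.003  0.007] F [-3.9  0.9 -5.5] grip 0.106 q6 [0.05 0.48 1.41 0.   1.26 0.14]
```

Run:
```python
from meas import *
im,_,_=snap('scene','s5')
cv2.imwrite('pics/s5z.png',cv2.resize(im[120:260,290:470,::-1],None,fx=4,fy=4,interpolation=cv2.INTER_CUBIC))
```

```text
(no output)
```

View pics/s5z.png

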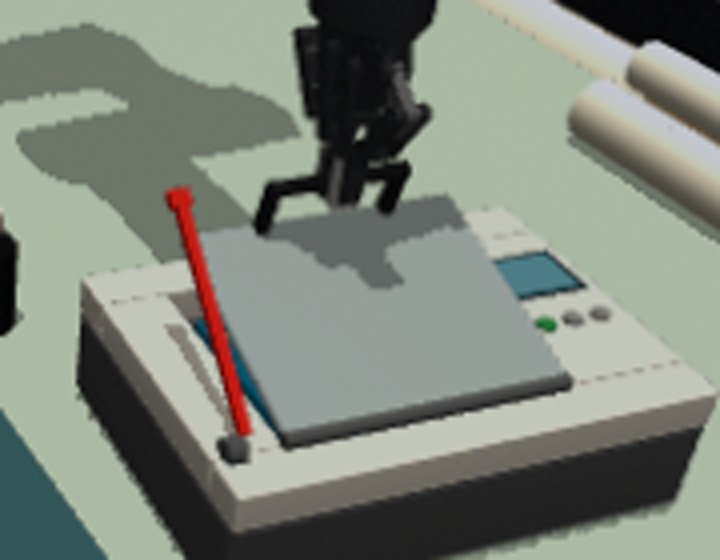

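The hatch is at about 0.3 rad with the bar firmly in the fingers. I'll continue.

Emit:
servo_tool(motion=[{"dr": [-0.04,0,0],"delta_pos": [0,0.09,-0.14],"hand": 0},{"dr": [0,0,0],"delta_pos": [0,0.1,-0.14],"hand": 0},{"dr": [0,0,0],"delta_pos": [0,0.11,-0.13],"hand": 0},{"dr": [0,0,0],"delta_pos": [0,0.12,-0.12],"hand": 0},{"dr": [0,0,0],"delta_pos": [0,0.12,-0.12],"hand": 0},{"dr": [0,0,0],"delta_pos": [0,0.12,-0.11],"hand": 0},{"dr": [0,0,0],"delta_pos": [0,0,0],"hand": 0}], squeeze=100)

```text
time_s: 15.5
eef_pos: [589.7, 142.4, 210.3]
ee_rot: [-0.005, 0.737, 0.676, -0.006]
force: [-4.7, 1.3, -10.6]
grip_width: 0.1
```

```bash
python3 go.py 603 141 217.4
cat > ang.py <<'E'
import sys
from arm import *
k=sys.argv[1]
for cam in('scene','side'):
    im,d,c=snap(cam,cam+k)
    if cam=='scene':cv2.imwrite(f'pics/{k}z.png',cv2.resize(im[120:260,290:470,::-1],None,fx=4,fy=4,interpolation=cv2.INTER_CUBIC))
    C=cloud(d,c); H=hues(im); im3=im.reshape(-1,3)[(d>0).ravel()]
    # local frame
    a=-0.0875; ex=np.array([np.cos(a),np.sin(a),0]); ey=np.array([-np.sin(a),np.cos(a),0]); hg=np.array([540,146.3,0])+156*ex
    L=np.c_[(C-hg)@ex,(C-hg)@ey,C[:,2]-102]
    h=cv2.cvtColor(im,cv2.COLOR_RGB2HSV).reshape(-1,3)[(d>0).ravel()].astype(int)
    m=(abs(L[:,1])<92)&(L[:,0]<-15)&(L[:,0]>-150)&(L[:,2]>12)&(h[:,2]>75)
    Q=L[m]
    # ransac plane z=k*x+b
    best=None
    rng=np.random.default_rng(0)
    for _ in range(400):
        i=rng.choice(len(Q),2); 
        if abs(Q[i[0],0]-Q[i[1],0])<40: continue
        s=(Q[i[1],2]-Q[i[0],2])/(Q[i[1],0]-Q[i[0],0]); b=Q[i[0],2]-s*Q[i[0],0]
        n=(abs(Q[:,2]-s*Q[:,0]-b)<3)
        if best is None or n.sum()>best.sum(): best=n
    for _ in range(3):
        s,b=np.polyfit(Q[best,0],Q[best,2],1); best=abs(Q[:,2]-s*Q[:,0]-b)<3
    P=redpts(im,d,c); A=np.c_[(P-hg)@ex,(P-hg)@ey,P[:,2]-102]
    t=np.arctan(-s); perp=Q[best]
    l=cv2.fitLine(A.astype(np.float32),cv2.DIST_HUBER,0,.01,.01).ravel()
    # arm top offset relative to hatch top plane vs distance along
    n=np.array([np.sin(t),0,np.cos(t)]); 
    off=(A[:,2]-s*A[:,0]-b)*np.cos(t)
    bins=np.arange(-150,-10,20)
    print(cam,'hatch',round(t,4),'perp offset of top from hinge',round(b*np.cos(t),1),best.sum(),'arm line',round(float(np.arctan2(-l[2],l[0])),4) if l[0]>0 else round(float(np.arctan2(l[2],-l[0])),4),
      'arm max perp above hatch top by x:',[round(float(np.percentile(off[(A[:,0]>x)&(A[:,0]<x+20)],90)),1) for x in bins if ((A[:,0]>x)&(A[:,0]<x+20)).sum()>3])
E
python3 ang.py 6
```

```text
t 15.5 pos [589.7 142.4 210.3] need delta [-0.006  0.265 -0.146] dr [-0.081  0.011  0.011] F [ -4.7   1.3 -10.6] grip 0.1 q6 [ 0.04  0.52  1.25 -0.    1.39  0.13]
scene hatch 0.58 perp offset of top from hinge 8.3 3092 arm line 0.6915 arm max perp above hatch top by x: [18.4, 17.1, 14.2, 11.1, 7.9, 5.7]
side hatch 0.5768 perp offset of top from hinge 7.8 3987 arm line 0.697 arm max perp above hatch top by x: [17.6, 16.0, 13.1]
```

View pics/6z.png

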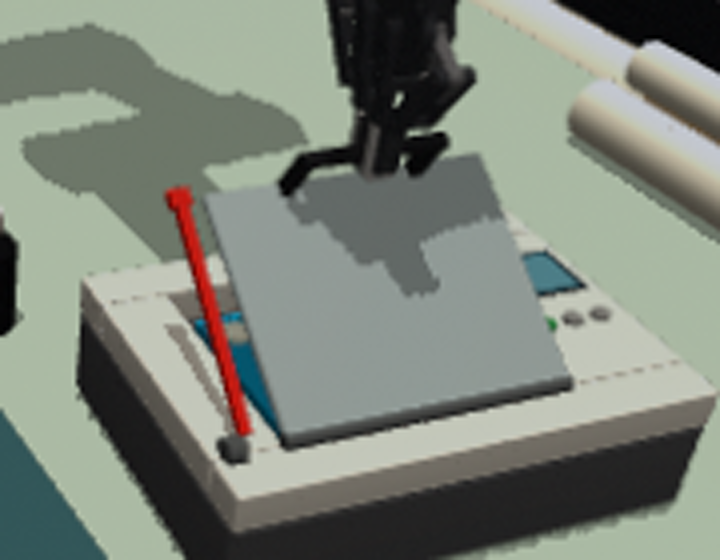

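View pics/side6.png

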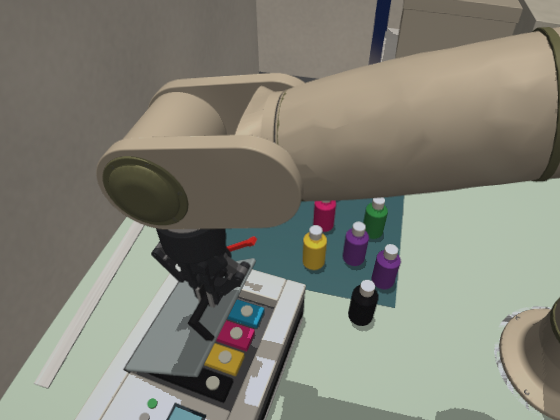

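```bash
cat > sil.py <<'E'
from arm import *
from scipy.optimize import minimize
a=-0.0875; ex=np.array([np.cos(a),np.sin(a),0]); ey=np.array([-np.sin(a),np.cos(a),0]); ez=np.array([0,0,1.]); hg=np.array([540,146.3,0])+156*ex+102*ez
def box(t,s0,s1,y0,y1,h0,h1,off):
    u=-np.cos(t)*ex+np.sin(t)*ez; n=np.sin(t)*ex+np.cos(t)*ez
    return np.array([hg+off+s*u+y*ey+h*n for s in(s0,s1) for y in(y0,y1) for h in(h0,h1)])
def proj(P,c):
    T=np.linalg.inv(np.array(c['T'])); X=P@T[:3,:3].T+T[:3,3]
    return cv2.projectPoints(X,np.zeros(3),np.zeros(3),np.array(c['camera_matrix'],float),np.array(c['distortion'],float))[0].reshape(-1,2)
S=4
def raster(boxes,c,roi):
    x0,y0,x1,y1=roi; m=np.zeros(((y1-y0)*S,(x1-x0)*S),np.uint8)
    for b in boxes:
        p=(proj(b,c)-[x0-.5,y0-.5])*S-.5
        cv2.fillConvexPoly(m,cv2.convexHull((p*16).round().astype(np.int32)),255,shift=4)
    return cv2.resize(m,(x1-x0,y1-y0),interpolation=cv2.INTER_AREA)/255.
for cam,roi in(('scene0',(325,160,365,245)),('side0',(185,225,270,270))):
    im,d,c=load(cam); x0,y0,x1,y1=roi; I=im[y0:y1,x0:x1].astype(float)
    f=I[...,0]/(I.sum(-1)+1); 
    red=np.clip((f-.45)/(.8-.45),0,1)
    if cam=='side0': # mask out magenta
        H=hues(im)[y0:y1,x0:x1]; red[(H[...,0]<175)&(H[...,0]>150)]=0
    def cost(p):
        t,dx,dy,dz=p; off=dx*ex+dy*ey+dz*ez
        m=raster([box(t,10,162,-127,-119,0,8,off),box(t,150,162,-130,-116,0,8,off)],c,roi)
        return ((m-red)**2).sum()+0.05*(dx*dx+dy*dy+dz*dz)
    for t0 in(.65,.7,.73):
        r=minimize(cost,[t0,0,0,0],method='Nelder-Mead',options=dict(initial_simplex=np.array([[t0,0,0,0],[t0+.03,0,0,0],[t0,2,0,0],[t0,0,2,0],[t0,0,0,2]]),maxiter=600))
        print(cam,r.x.round(4),r.fun)
E
python3 sil.py
```

```text
scene0 [0.6539 0.5808 0.6388 0.2054] 68.62423662071946
scene0 [ 0.6845  1.0348  0.1471 -1.4382] 67.36743273617493
scene0 [ 0.6691  1.8973 -0.2327  0.7278] 70.15403583927741
side0 [ 0.6973  0.0714 -0.1599 -0.8313] 86.28820711485251
side0 [ 0.6947 -0.0696  0.6244  0.6577] 87.34027737308644
side0 [ 0.696  -0.5429  1.3291  1.2089] 88.10867742200728
```

Emit:
servo_tool(motion=[{"dr": [-0.08,0,0],"delta_pos": [0,0.1,-0.08],"hand": 0},{"dr": [0,0,0],"delta_pos": [0,0.1,-0.08],"hand": 0},{"dr": [0,0,0],"delta_pos": [0,0.06,-0.05],"hand": 0},{"dr": [0,0,0],"delta_pos": [0,0,0],"hand": 0},{"dr": [0,0,0],"delta_pos": [0,0,0],"hand": 0}])

```text
time_s: 16.23
eef_pos: [596.1, 141.9, 215.8]
ee_rot: [-0.008, 0.737, 0.676, -0.011]
force: [-8.5, 1.3, -11.5]
grip_width: 0.1
```

```bash
python3 go.py 604 141 221; python3 ang.py 7
```

```text
t 16.225 pos [596.1 141.9 215.8] need delta [-0.004  0.156 -0.109] dr [-0.15   0.026  0.015] F [ -8.5   1.3 -11.5] grip 0.1 q6 [ 0.04  0.54  1.21 -0.    1.42  0.13]
scene hatch 0.6342 perp offset of top from hinge 8.2 3047 arm line 0.6929 arm max perp above hatch top by x: [10.4, 9.7, 9.7, 7.2, 5.0, 3.2]
side hatch 0.6315 perp offset of top from hinge 7.8 3647 arm line 0.7024 arm max perp above hatch top by x: [9.5, 8.2, 6.6, 5.5]
```

View pics/7z.png

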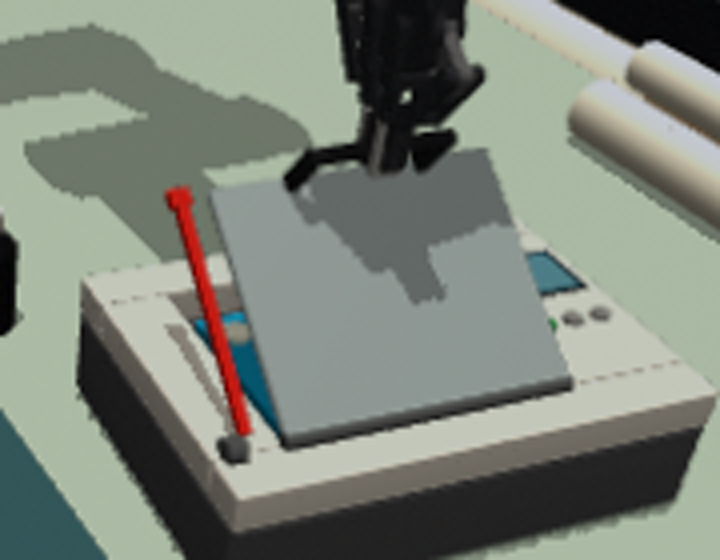

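Emit:
servo_tool(motion=[{"dr": [-0.15,0,0],"delta_pos": [0,0.13,-0.11],"hand": 0},{"dr": [0,0,0],"delta_pos": [0,0.1,-0.08],"hand": 0},{"dr": [0,0,0],"delta_pos": [0,0.06,-0.05],"hand": 0},{"dr": [0,0,0],"delta_pos": [0,0.03,-0.03],"hand": 0}])

```text
time_s: 16.82
eef_pos: [610.9, 140.6, 226.9]
ee_rot: [-0.001, 0.737, 0.676, -0.005]
force: [-5.4, 0.7, -16.5]
grip_width: 0.103
```

```bash
python3 go.py 604 141 221; python3 ang.py 8
```

```text
t 16.825 pos [610.9 140.6 226.9] need delta [-0.003 -0.136  0.119] dr [-0.051  0.031  0.017] F [ -5.4   0.7 -16.5] grip 0.103 q6 [ 0.04  0.55  1.16 -0.    1.44  0.13]
scene hatch 0.7413 perp offset of top from hinge 8.2 3010 arm line 0.6923 arm max perp above hatch top by x: [-6.1, -5.4, -3.7, -2.8, -2.1, 0.2]
side hatch 0.1576 perp offset of top from hinge 403.7 3400 arm line 0.6649 arm max perp above hatch top by x: [-315.9, -324.4, -336.7, -349.7]
```

Overshot slightly, to 0.741. Easing back.

Emit:
servo_tool(motion=[{"dr": [-0.05,0,0],"delta_pos": [0,-0.06,0.04],"hand": 0},{"dr": [0,0,0],"delta_pos": [0,0,0],"hand": 0}])

```text
time_s: 17.18
eef_pos: [607.8, 140.9, 224.8]
ee_rot: [0.002, 0.737, 0.676, -0.001]
force: [-4.5, 1.1, -15.6]
grip_width: 0.1
```

```bash
python3 go.py 604 141 221; python3 ang.py 9
```

```text
t 17.175 pos [607.8 140.9 224.8] need delta [-0.004 -0.076  0.077] dr [0.009 0.031 0.017] F [ -4.5   1.1 -15.6] grip 0.1 q6 [ 0.04  0.54  1.18 -0.01  1.42  0.13]
scene hatch 0.7195 perp offset of top from hinge 8.1 3027 arm line 0.6851 arm max perp above hatch top by x: [-3.8, -2.3, -1.2, -0.8, 0.6, 0.7]
side hatch 0.1709 perp offset of top from hinge 398.5 3298 arm line 0.6796 arm max perp above hatch top by x: [-312.5, -320.5, -333.9, -345.1]
```

Emit:
servo_tool(motion=[{"dr": [0,0,0],"delta_pos": [0,-0.07,0.05],"hand": 0},{"dr": [0,0,0],"delta_pos": [0,0,0],"hand": 0},{"dr": [0,0,0],"delta_pos": [0,0,0],"hand": 0}])

```text
time_s: 17.65
eef_pos: [604.7, 141.1, 222.8]
ee_rot: [0.003, 0.737, 0.676, -0.001]
force: [-2.7, 0.3, -14.6]
grip_width: 0.096
```

```bash
sed -i 's/(L\[:,2\]>12)/(L[:,2]>12)\&(L[:,2]<125)\&(abs(L[:,2]+L[:,0]*0.82-9)<35)/' ang.py; python3 go.py 604 141 221; python3 ang.py 10
```

```text
t 17.65 pos [604.7 141.1 222.8] need delta [-0.004 -0.014  0.035] dr [0.021 0.029 0.016] F [ -2.7   0.3 -14.6] grip 0.096 q6 [ 0.04  0.53  1.2  -0.01  1.41  0.13]
scene hatch 0.6947 perp offset of top from hinge 8.2 3050 arm line 0.6885 arm max perp above hatch top by x: [0.9, 1.1, 1.5, 0.8, 1.9, 1.3]
side hatch 0.6923 perp offset of top from hinge 8.0 3182 arm line 0.6918 arm max perp above hatch top by x: [-0.6, -0.3, -0.3, -0.1]
```

View pics/10z.png

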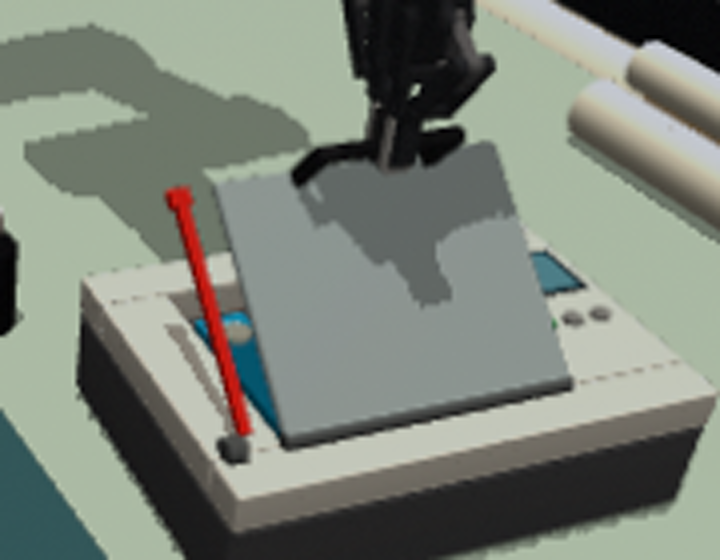

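The hatch reads 0.692–0.695 and the arm 0.689–0.692, so they are in plane. I'll check the hold is steady and the bystanders are in place, then hand in.

```bash
python3 ang.py 11; python3 ang.py 12;  python3 go.py 604 141 221
python3 - <<'E'
from meas import *
im,d,c=load('scene12');i0=load('scene0')[0];H=hues(im)
C=world(np.stack(np.meshgrid(np.arange(560),np.arange(420)),-1).reshape(-1,2),d,c).reshape(420,560,3)
for n,xy,h in(('cyan',(487,-346),98),('yellow',(488,-126),23),('mag',(488,-236),168)):
    dh=abs(H[...,0]-h);dh=np.minimum(dh,180-dh)
    m=(np.hypot(C[...,0]-xy[0],C[...,1]-xy[1])<45)&(dh<8)&(H[...,1]>120)&(d>0)
    print(n,fitb(C[m]))
for n,(a,b,e,f) in dict(tape=(285,325,140,190),black=(170,205,277,297)).items(): print(n,abs(im[a:b,e:f].astype(int)-i0[a:b,e:f]).mean())
E
```

```text
scene hatch 0.6958 perp offset of top from hinge 8.1 3013 arm line 0.6944 arm max perp above hatch top by x: [0.8, 0.5, 0.9, 0.7, 1.4, 1.2]
side hatch 0.6928 perp offset of top from hinge 7.9 3187 arm line 0.6916 arm max perp above hatch top by x: [-0.4, -0.2, -0.2, -0.4]
scene hatch 0.6951 perp offset of top from hinge 8.2 3030 arm line 0.6947 arm max perp above hatch top by x: [0.9, 1.0, 1.4, 1.6, 1.4, 1.5]
side hatch 0.6928 perp offset of top from hinge 7.9 3186 arm line 0.691 arm max perp above hatch top by x: [-0.5, -0.1, -0.4, -0.1]
t 17.95 pos [604.7 141.1 222.8] need delta [-0.004 -0.014  0.035] dr [0.02  0.029 0.016] F [ -3.3   0.1 -14.9] grip 0.1 q6 [ 0.04  0.53  1.2  -0.01  1.41  0.13]
cyan (array([ 486.60434965, -345.85895562]), 320, np.float64(1.174140233688233))
yellow (array([ 487.71016882, -125.47800859]), 292, np.float64(1.2093812855783992))
mag (array([ 487.50883077, -236.51378503]), 307, np.float64(1.093904177045895))
tape 1.0186666666666666
black 12.08
```

View pics/scene12.png

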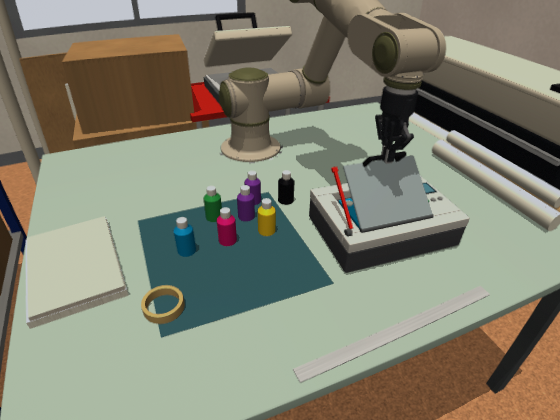

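The black bottle at (286,188) is in the same place; the image difference there is the arm's shadow, which has moved. Everything is in order, so I'm handing in.

```bash
python3 -c "
from rig import ticket
print(ticket.finish_job())"
```

```text
the job is handed in; nothing more can be done
None
```

The job is handed in at about 18 s. The magenta bottle stands between the cyan and yellow ones, and the gripper is still holding the hatch open at the red arm's angle.

- **Magenta bottle:** it is upright and released at about (487.5, -236.7). That is within about 1 mm of the midpoint and in line with the other two.
- **Hatch:** my last checks put it at 0.693–0.695 rad and the red arm at 0.691–0.695 rad. It did not move over the last 0.3 s of checks, with the wrist load steady at about 15 N and the grip at 100 N.
- **Overshoot:** while lifting I went to 0.741 rad and eased back down to the set angle.
- **Measurement disagreements:** estimates of the red arm's angle scattered. Most fell within 0.685–0.697 rad; a rough outline fit gave 0.654–0.685 in the scene view. The side camera's hatch reading failed twice (0.16 and 0.17 rad) until I fixed the fit.
- **Everything else:** cyan and yellow are within about 0.2 mm of where they started, and the red arm's angle read the same before and after. The tape roll's picture is unchanged. The black bottle's patch did differ, but in the image it stands in the same place; I put the difference down to the arm's shadow and did not re-measure its position.

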